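# Fit a bayonet beacon lamp and switch it on

### The arm

A 6-joint arm with a two-finger parallel gripper is mounted at the origin on the work surface. World frame = base frame: x ahead of the robot, y to its left, z up, the work surface at z = 0. Lengths are in mm, angles in rad, forces in N, time in s.
With the tool pointing down it reaches from about 350 to 725 mm from the base axis. Payload 6 kg.
Tool frame: the origin (TCP) lies midway between the tips of the shut fingers; the grasp point (between the pads) lies 19 mm behind it; z points along the fingers, y is the direction in which the jaws open and shut (so a half turn about z gives the same grasp; the last joint's range is limited). The gripper opens to 85 mm and grips with 20 to 120 N. Pads are 22 mm wide; open, the fingers measure 114 mm over their backs; the gripper's body (76 mm by 85 mm) begins 54 mm behind the grasp point. The pads swing forward as they close: fully open they stand 13 mm farther back than shut.
Start: joints at [-0.967, 0.04, 0.085, 0, -1.615, -0.334], TCP at [159.933, -578.269, 231.261] pointing down, gripper open.
Joint ranges: [-2.56, 2.56], [-1.29, 2.01], [-1.08, 1.49], [-3.29, 1.98], [-2.81, -0.18], [-2.99, 2.99]. Speed limits (rad/s): [2.57, 2.57, 3.01, 3.14, 3.14, 3.14].

### API

Orientations are given as a unit quaternion [x, y, z, w].
In Python, from rig import robot, planner, imaging gives the robot as it stands. Calls block until the motion is done:
- robot.goto(position, orientation): joint-space move of the TCP to a pose.
- robot.line_to(position, rot=None, max_speed=150): straight line of the TCP; rot=None keeps the orientation; max_speed is the mean speed in mm/s.
- robot.goto_joints(angles): joint-space move.
- robot.open_gripper() and robot.close(effort=None): open the fingers fully, or close them until they stop; effort is the grip in N (None keeps the last).
- robot.wait(seconds).
- planner.ik(position, orientation): joint angles nearest the present ones, or None.
- imaging.snapshot(name): name is "side" or "top" or "wrist"; returns a dict with "frame" (480x640x3 uint8, blue, green, red), "fovy" (degrees; the focal length in pixels is half the picture's height over the tangent of half this angle, whatever the lens; pixels are square), "cx", "cy" (the principal point, pixels), "k1" (the pictures are not rectified: a ray, as slopes to the right and down, at radius r is drawn at 1 + k1 r^2 times it, then the intrinsics apply), "R" (3x3) and "t" (3): a world point X has camera coordinates R X + t; the wrist camera has in their place "T_tool_cam" (4x4, takes a point from camera to tool coordinates, whose origin is the TCP and whose axes are the flange's). Camera axes: x right, y down, z forward; pixel columns grow to the right and rows downward; lengths in mm; the calibration is good to about 2 mm. A picture is of the moment at which its call begins: read the wrist's pose just before it. There is no depth.
A pose or a line that the arm cannot do raises robot.Unreachable and nothing moves.
- robot.job_done(): hands the job in, once; it reports no verdict.
Readings, each from a call of its own:
- robot.current_time_s(): time.
- robot.current_q(): joint angles.
- robot.current_joint_velocities(): joint speeds.
- robot.current_joint_efforts(): joint torques, N m.
- robot.current_tcp_pos(): TCP position.
- robot.current_tcp_rot(): TCP orientation.
- robot.current_contact_force(): force on the tool from outside, world axes, zero at the start.
- robot.current_torque(): the same for the moment, N m.
- robot.current_finger_gap(): opening from 0.0 (shut) to 1.0 (fully open).
Only numpy, scipy, OpenCV 4.12 (cv2) and the standard library are available. Lean on these libraries where they do the work, as an engineer would, in place of code of your own. Each camera call takes 0.05 s, during which the arm holds its last target.

### The job

Fit the beacon lamp that has three lugs on its foot into the slotted collar of the grey lamp holder: lugs into the open slots, press down against the spring, twist clockwise (seen from above) to the stop, and let the spring lift it until the lugs sit in their notches. Then, with the lamp locked, throw the holder's toggle switch fully over to on, and leave the lamp with the threaded foot standing where it is.

Things in the scene. Friction and masses are not known exactly. Their poses are not given: they have to be found in the camera images.
- lamp_center (a point): Lamp to fit, loose and upright on the table: cylinder 48 mm across, 90 mm tall, 0.12-0.22 kg; aluminium foot (lower 34 mm), white domed cover, straight-sided up to 72 mm. Point on its axis 45 mm above the underside, z up. Three dark steel lugs 120 degrees apart stick out of the foot, the first along +x: 7 mm wide, from 4 to 10 mm above the underside, reaching 34 mm from the axis.
- lug (a point): Middle of the lamp's first lug: 30 mm from the lamp's axis along the lamp's +x, 7 mm above its underside.
- screw_lamp_center (a point): A similar lamp, same size and cover, but with a narrower threaded foot (36 mm across) and no lugs; not to be used. Point on its axis 45 mm above its underside.
- box_top (a point): Centre of the top face of the lamp holder, a fixed grey box 110 mm (its x) by 220 mm (its y) by 45 mm high. The collar stands 50 mm to +y of this point, the toggle switch 65 mm to -y.
- socket (a point): Centre of the rim of the holder's collar, axes as the holder's, z up. The rim is 75 mm above the table and 30 mm above the box; bore 52 mm, outside 66 mm. Locked in its notches the lamp rests, pushed up by the spring, with its underside 17 mm below the rim, that is with lamp_center 28 mm above the rim.
- slot (a point): Mouth, at rim height, of the first of three open entry slots in the collar, about 13 mm wide, 30 mm from the axis along the socket's +x; the others at 120 and 240 degrees. Any lug fits any slot. From each, a channel runs clockwise (seen from above) under a bar to a notch 50 degrees on; hard stop at 55. To pass the bar the underside must be over 20 mm below the rim: press to about 24.
- plate (a point): Centre of the top of the sprung steel plate (40 mm across) in the collar, when not pressed: 14 mm below the rim. The lamp's underside meets it there. It pushes up with 7 N at first and 0.5 N more per mm; 13 mm of travel.
- notch0 (a point): Where a lug's middle sits when locked, the first of three notches: 30 mm from the collar's axis at -50 degrees in the socket frame, 10 mm below the rim.
- notch1 (a point): The second notch, the same at 70 degrees.
- notch2 (a point): The third notch, the same at 190 degrees.
- switch_tip (a point): Centre of the black ball, 26 mm across, on the end of the toggle lever; axes turn with the lever. The lever is 70 mm long to the ball's centre, hinged along the holder's y, 22 mm above the box; off, the ball is 34 mm to the holder's -x of the hinge and 61 mm above it. Push it towards the holder's +x; about 1 N; it stays where it is left.
- switch (a joint): Angle of the toggle lever in rad: 0 is off (leaning to the holder's -x), 1.0 fully on (leaning to the holder's +x).
Mind the look-alikes: they are no part of the job. Leave any orange look-alike of the part that bears lamp_center alone.

How it is judged:
By the outcome, as a careful person would: the job done as asked, in the order asked, and still so for the second after the job is handed in, with the robot touching nothing.
It also fails if it takes over 51 s, if anything falls off the work surface, if the arm or the gripper's body presses on something with over 40 N, if the wrist force passes 120 N, or if a joint passes its speed limit or range.

## Working session

There is one attempt and no reset: what is moved stays moved. The work goes in short steps, each a Python script; the robot and the scene stay as the last script left them, time stands still between calls to the robot, and variables do not carry over. Pictures are saved under pics/ and viewed, and the job is handed in when it is done.

```bash
ls -la; mkdir -p pics
python3 - <<'E'
from rig import robot, planner, imaging
import cv2
for n in ("side","top","wrist"):
    s=imaging.snapshot(n); cv2.imwrite(f"pics/{n}0.png",s["frame"])
    print(n,{k:v for k,v in s.items() if k!="frame"})
print(robot.current_time_s(),robot.current_tcp_rot(),robot.current_tcp_pos())
E
```

```text
total 12
drwxr-xr-x  3 agent agent 4096 Dec  7 16:00 .
drwxr-xr-x 23 root  root  4096 Dec  7 16:00 ..
drwxr-xr-x  2 agent agent 4096 Dec  7 16:00 pics
side {'fovy': 53.09953216725159, 'cx': 322.51990190337483, 'cy': 237.96914663746037, 'k1': -0.10408563858035426, 'R': array([[-0.85878549, -0.51227616,  0.00778659],
       [-0.39125007,  0.64593223, -0.65551121],
       [ 0.33077315, -0.56599001, -0.7551453 ]]), 't': array([510.40690653, 234.19934454, 891.97148085])}
top {'fovy': 49.126764132646365, 'cx': 319.0113331653085, 'cy': 239.1074016542174, 'k1': -0.14292095297692364, 'R': array([[-9.31147538e-03, -9.99956628e-01,  1.97063653e-04],
       [-9.88203912e-01,  9.17190929e-03, -1.52868913e-01],
       [ 1.52860475e-01, -1.61817419e-03, -9.88246455e-01]]), 't': array([  79.5699089 ,  527.69205051, 1039.8470989 ])}
wrist {'fovy': 60.266510446752285, 'cx': 316.3268247300421, 'cy': 233.20760973733104, 'k1': -0.05997349465526373, 'T_tool_cam': array([[-5.19011855e-04, -9.65675171e-01, -2.59752181e-01,
         6.52188169e+01],
       [ 9.99999854e-01, -4.61313845e-04, -2.83086950e-04,
        -6.21902664e-01],
       [ 1.53542762e-04, -2.59752290e-01,  9.65675268e-01,
        -1.42862019e+02],
       [ 0.00000000e+00,  0.00000000e+00,  0.00000000e+00,
         1.00000000e+00]])}
0.15 [-1.34490374e-01  9.90914651e-01  6.81972120e-04 -1.70294826e-04] [ 159.90885647 -578.03844674  230.49594669]
```

View pics/top0.png

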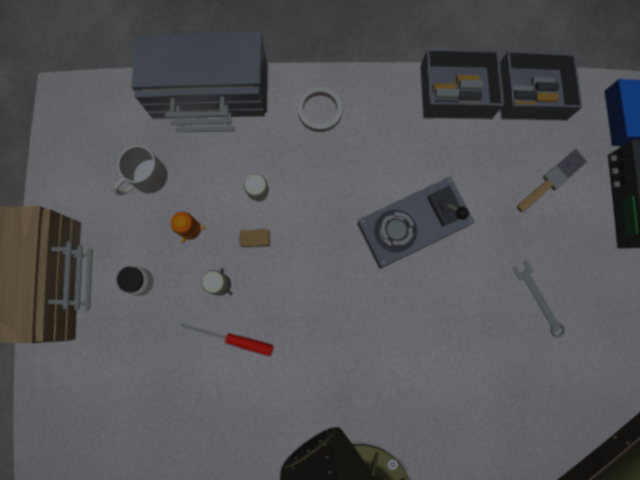

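View pics/side0.png

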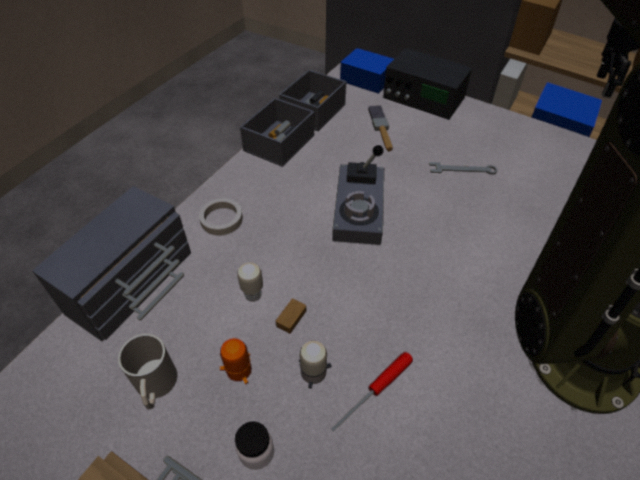

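View pics/wrist0.png

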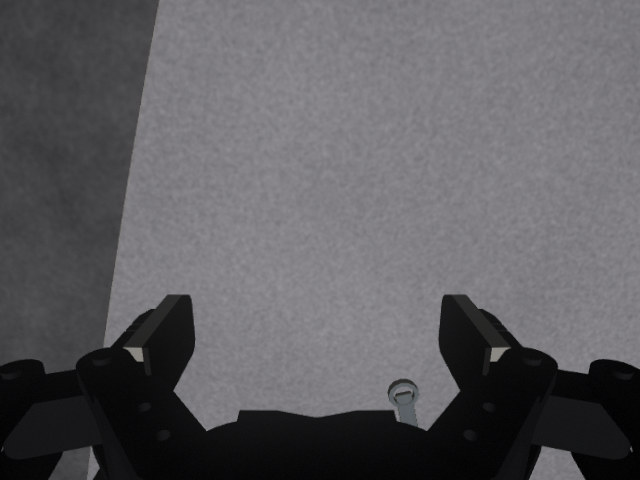

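Candidates in the top picture: the white lamp with lugs at (215,282), which is the target. Look-alikes are the white narrow-footed lamp at (256,187), the orange lugged lamp at (182,224), the jar with the black lid at (132,280) and the mug at (137,165). Collars: the holder's at (396,229), and a loose ring at (320,109) that isn't part of the job. Next, a close crop to check.

```bash
cat > h.py <<'E'
import numpy as np, cv2
from scipy.spatial.transform import Rotation as Ro
def K(s):
    f=240/np.tan(np.radians(s["fovy"]/2)); return np.array([[f,0,s["cx"]],[0,f,s["cy"]],[0,0,1]])
def ext(s,tp=None,tr=None):
    if "R" in s: return s["R"],s["t"]
    T=np.eye(4);T[:3,:3]=Ro.from_quat(tr).as_matrix();T[:3,3]=tp
    M=np.linalg.inv(T@s["T_tool_cam"]); return M[:3,:3],M[:3,3]
def proj(s,X,tp=None,tr=None):
    R,t=ext(s,tp,tr); X=np.atleast_2d(np.array(X,float))
    c=X@R.T+t; n=c[:,:2]/c[:,2:]; n=n*(1+s["k1"]*(n**2).sum(1,keepdims=True)); k=K(s)
    return n*k[0,0]+[s["cx"],s["cy"]]
def ray(s,uv,tp=None,tr=None):
    R,t=ext(s,tp,tr); k=K(s)
    d=(np.array(uv,float)-[s["cx"],s["cy"]])/k[0,0]; n=d.copy()
    for _ in range(30): n=d/(1+s["k1"]*(n@n))
    return -R.T@t, R.T@np.array([n[0],n[1],1])
def onz(s,uv,z,tp=None,tr=None):
    o,d=ray(s,uv,tp,tr); return o+d*(z-o[2])/d[2]
def crop(im,cx,cy,w,h,k):
    x0,y0=int(cx-w/2),int(cy-h/2); x0=max(x0,0);y0=max(y0,0)
    return cv2.resize(im[y0:y0+h,x0:x0+w],None,fx=k,fy=k,interpolation=cv2.INTER_CUBIC),(x0,y0)
E
python3 - <<'E'
from h import *
import cv2
t=cv2.imread("pics/top0.png"); s=cv2.imread("pics/side0.png")
a=[crop(t,215,282,64,48,6)[0],crop(t,416,222,128,96,3)[0],crop(s,313,360,64,48,6)[0],crop(s,360,190,128,96,3)[0]]
a=[cv2.convertScaleAbs(cv2.resize(x,(390,290)),alpha=1.5) for x in a]
cv2.imwrite("pics/crops0.png",np.vstack([np.hstack(a[:2]),np.hstack(a[2:])]))
E
```

```text
(no output)
```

View pics/crops0.png

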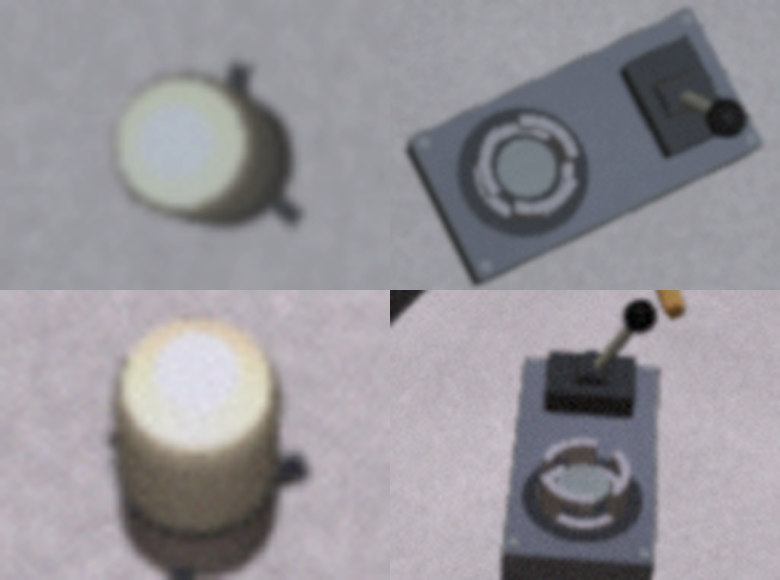

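The crops show two dark lugs on the white lamp at top (215,282), so it is the one to fit. The holder has its collar at (396,229) and the ball at about (462,213), on the robot side (off). Rough estimate next, then wrist close-ups.

Run:
```python
from h import *
from rig import robot, planner, imaging
t=imaging.snapshot("top"); s=imaging.snapshot("side")
c=[onz(t,p,45) for p in [(358.6,221),(450.5,177.3),(474,221.4),(380,267.7)]]
print(np.round(c,1)); 
m=np.mean(c,0); print("box",m)
yv=(c[0]+c[3]-c[1]-c[2]); print("yaw",np.degrees(np.arctan2(yv[1],yv[0]))-90)
# lamp: top cover center, ray triangulate
for uv in [(214,281)]: print("lamp z85",onz(t,uv,85))
print("side lamp z85",onz(s,(313,351),85))
# lugs top: 
for p in [(222.3,270.5),(230.5,292.8)]: print("lug",onz(t,p,10))
print("screw",onz(t,(256,185),85),"orange",onz(t,(181,221),85))
# reach check
R=lambda yaw:(Ro.from_euler('z',yaw,degrees=True)*Ro.from_euler('x',180,degrees=True)).as_quat()
for yaw in range(-180,181,30):
    print(yaw,np.round(planner.ik([m[0],m[1],230],R(yaw)) if planner.ik([m[0],m[1],230],R(yaw)) is not None else 0,2), planner.ik([390,160,250],R(yaw)) is not None)
print(Ro.from_quat(robot.current_tcp_rot()).as_matrix().round(2),robot.current_time_s())
```

```text
[[ 564.7   -7.3   45. ]
 [ 657.2 -204.1   45. ]
 [ 562.1 -249.1   45. ]
 [ 467.6  -49.    45. ]]
box [ 562.92153355 -127.39810834   45.        ]
yaw 25.21211033056136
lamp z85 [440.32926272 281.40781175  85.        ]
side lamp z85 [441.87507019 288.42983041  85.        ]
lug [468.05928123 279.12348812  10.        ]
lug [421.03716107 261.09652789  10.        ]
screw [632.82152165 200.43051421  85.        ] orange [560.80123401 350.82378394  85.        ]
-180 [ 0.12 -0.02  0.02 -0.   -1.61 -1.7 ] True
-150 [ 0.12 -0.02  0.02  0.   -1.61 -1.17] True
-120 [ 0.12 -0.02  0.02  0.   -1.61 -0.65] True
-90 [ 0.12 -0.02  0.02  0.   -1.61 -0.12] True
-60 [ 0.12 -0.02  0.02  0.   -1.61  0.4 ] True
-30 [ 0.12 -0.02  0.02  0.   -1.61  0.92] True
0 [ 0.12 -0.02  0.02  0.   -1.61  1.45] True
30 [ 0.12 -0.02  0.02  0.   -1.61  1.97] True
60 [ 0.12 -0.02  0.02  0.   -1.61  2.49] True
90 0 True
120 [ 0.12 -0.02  0.02  0.   -1.61 -2.74] True
150 [ 0.12 -0.02  0.02 -0.   -1.61 -2.22] True
180 [ 0.12 -0.02  0.02 -0.   -1.61 -1.7 ] True
[[-0.96 -0.27 -0.  ]
 [-0.27  0.96  0.  ]
 [ 0.    0.   -1.  ]] 0.25
```

```bash
cat >> h.py <<'E'
def Q(yaw): return (Ro.from_euler('z',yaw,degrees=True)*Ro.from_euler('x',180,degrees=True)).as_quat()
def snapw(imaging,robot,name):
    import pickle
    tp,tr=robot.current_tcp_pos(),robot.current_tcp_rot()
    s=imaging.snapshot("wrist"); cv2.imwrite(f"pics/{name}.png",s["frame"])
    pickle.dump((s,tp,tr),open(f"pics/{name}.pkl","wb")); return s,tp,tr
def load(name):
    import pickle
    return pickle.load(open(f"pics/{name}.pkl","rb"))
E
python3 - <<'E'
from h import *
from rig import robot, planner, imaging
yaw=-90
robot.goto([555,-95,235],Q(yaw)); print(robot.current_time_s())
snapw(imaging,robot,"w_hold"); 
robot.goto([441,284,210],Q(yaw)); print(robot.current_time_s(),robot.current_tcp_pos(),robot.current_q())
snapw(imaging,robot,"w_lamp"); 
s,t=imaging.snapshot("side"),imaging.snapshot("top")
E
```

```text
2.4833
4.0083 [441.50082899 283.3477911  210.13906503] [ 9.54668783e-01 -1.63228012e-01 -1.47974578e-01  2.24783113e-04
 -1.58596093e+00 -9.55701260e-01]
```

View pics/w_hold.png

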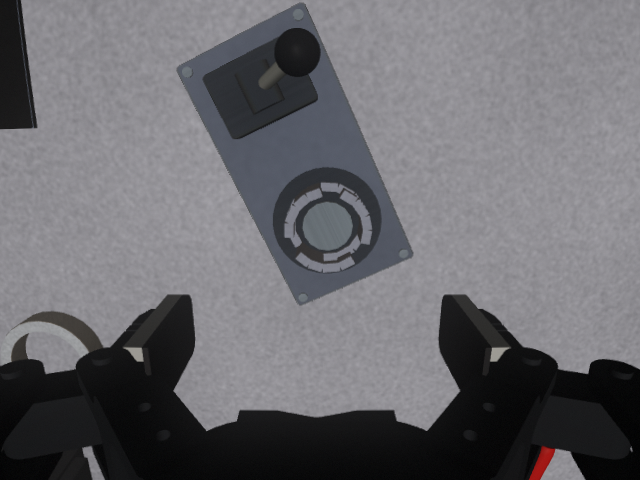

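View pics/w_lamp.png

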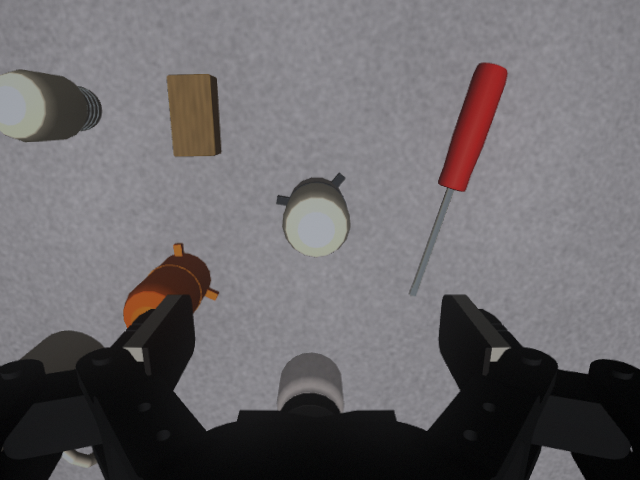

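w_hold shows the holder with its collar at about (328,226) and the ball at (297,52). w_lamp shows the white lugged lamp at (317,222), with lugs at (282,200) and (339,181). Zooming for detail.

Run:
```python
from h import *
a=cv2.imread("pics/w_hold.png"); b=cv2.imread("pics/w_lamp.png")
x,o1=crop(a,328,222,130,130,6); y,o2=crop(b,315,215,110,110,7)
print(o1,o2)
x=cv2.convertScaleAbs(x,alpha=1.6)[:600]; y=cv2.convertScaleAbs(y,alpha=1.6)[:600]
def grid(im,o,k):
    for v in range(0,im.shape[1]//k,10):
        cv2.putText(im,str(o[0]+v),(v*k,10),0,.35,(0,0,255)); cv2.line(im,(v*k,12),(v*k,20),(0,0,255))
    for v in range(10,im.shape[0]//k,10):
        cv2.putText(im,str(o[1]+v),(0,v*k),0,.35,(0,0,255)); cv2.line(im,(25,v*k),(35,v*k),(0,0,255))
grid(x,o1,6);grid(y,o2,7)
cv2.imwrite("pics/z_hold.png",x);cv2.imwrite("pics/z_lamp.png",y)
```

```text
(263, 157) (260, 160)
```

View pics/z_hold.png

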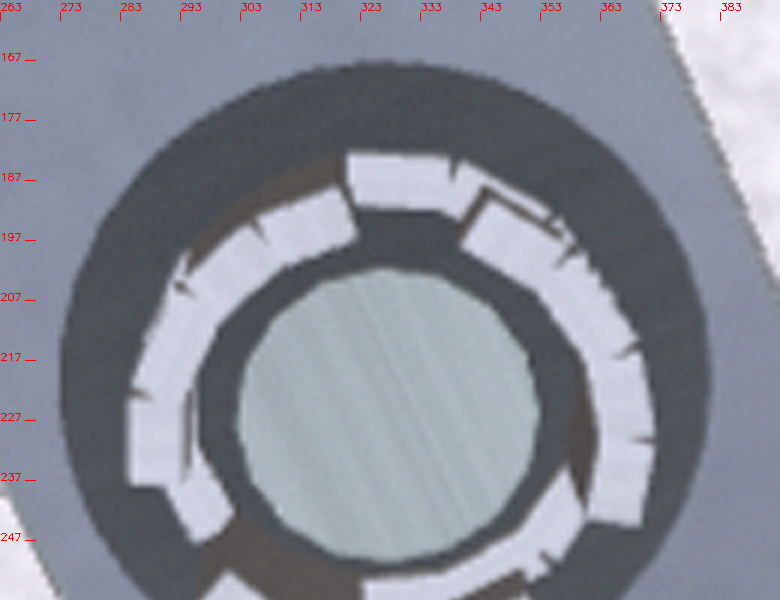

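View pics/z_lamp.png

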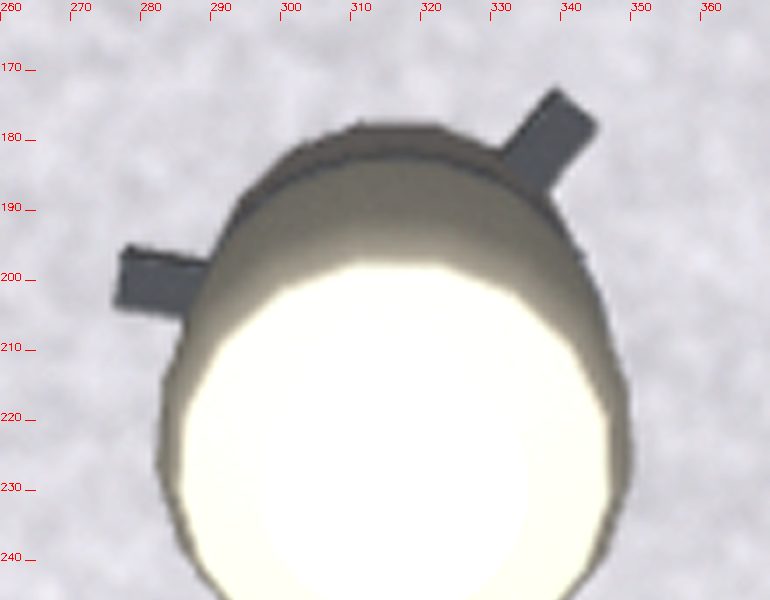

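Run:
```python
from h import *
from scipy.optimize import least_squares
s,tp,tr=load("w_lamp")
obs=np.array([(278,195),(276.2,203.8),(339.2,172.7),(345.5,178.2)])
best=None
def model(p):
    out=[]
    for k,o in ((0,0),(0,1),(1,0),(1,1)):
        pass
    return out
for signs in ((1,-1),(-1,1)):
  def res(p):
    X=[]
    for L in (0,1):
        a=p[2+L]
        for sg in signs: X.append([p[0]+34*np.cos(a)-sg*3.5*np.sin(a),p[1]+34*np.sin(a)+sg*3.5*np.cos(a),10])
    return (proj(s,X,tp,tr)-obs).ravel()
  for dirn in (1,-1):
    def r2(p): return res([p[0],p[1],p[2],p[2]+dirn*2*np.pi/3])
    for a0 in np.arange(0,6.3,.7):
      f=least_squares(r2,[441,284,a0])
      if best is None or f.cost<best[0]: best=(f.cost,f.x,signs,dirn,f.fun)
print(best[0],best[1][:2],np.degrees(best[1][2])%120,best[2:4]); print(best[4].round(1))
print("cyl base check", proj(s,[list(best[1][:2])+[72]],tp,tr))
s,tp,tr=load("w_hold")
a=cv2.imread("pics/w_hold.png")
g=cv2.cvtColor(a,cv2.COLOR_BGR2GRAY)
cor=np.array([(178,68),(303,2),(413,254),(300,305)],float)
T=[]
for c in cor:
    x,o=crop(a,max(c[0],20),max(c[1],20),40,40,8); T.append(cv2.convertScaleAbs(x,alpha=1.6)); print(o)
cv2.imwrite("pics/z_cor.png",np.vstack([np.hstack(T[:2]),np.hstack(T[2:])])[:600])
```

```text
70.66283255793469 [441.99858699 285.88878781] 110.12475273476338 ((-1, 1), -1)
[-0.7  0.5 -0.1 -0.2  6.8  5.4 -5.9 -5.6]
cyl base check [[316.50935853 223.70436561]]
(158, 48)
(283, 0)
(393, 234)
(280, 285)
```

View pics/z_cor.png

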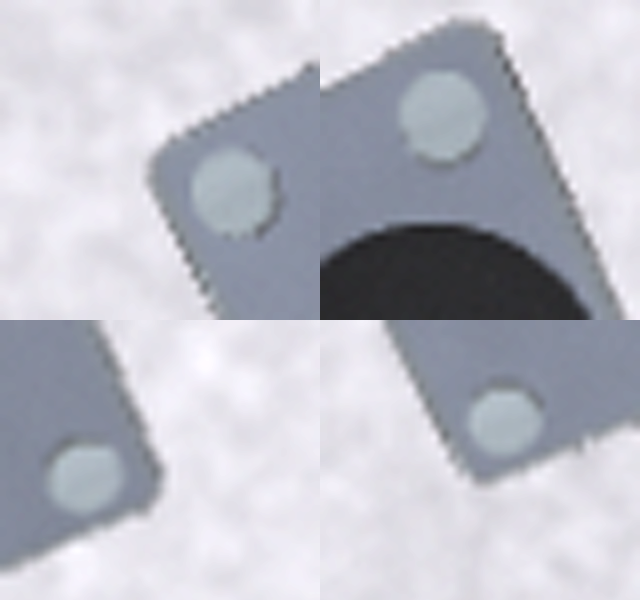

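Run:
```python
from h import *
from scipy.optimize import least_squares
s,tp,tr=load("w_lamp")
obs=np.array([(276.2,203.8),(278,195),(339.2,172.7),(345.5,178.2)])
best=None
for sg in (1,-1):
  for dirn in (1,-1):
    def r2(p):
      X=[]
      for L in (0,1):
        a=p[2]+L*dirn*2*np.pi/3
        for q in (sg,-sg): X.append([p[0]+34*np.cos(a)-q*3.5*np.sin(a),p[1]+34*np.sin(a)+q*3.5*np.cos(a),10])
      return (proj(s,X,tp,tr)-obs).ravel()
    for a0 in np.arange(0,6.3,.7):
      f=least_squares(r2,[441,284,a0])
      if best is None or f.cost<best[0]: best=(f.cost,f.x,f.fun)
print(best[0],best[1][:2],np.degrees(best[1][2])%120); print(best[2].round(1))
X=best[1]
# other cams
from rig import imaging
for n,uv in (("top",None),("side",None)):
    c=imaging.snapshot(n)
    P=[[X[0]+30*np.cos(X[2]+k*2.0944),X[1]+30*np.sin(X[2]+k*2.0944),7] for k in range(3)]+[[X[0],X[1],85]]
    print(n,proj(c,P).round(1).tolist())
s,tp,tr=load("w_hold")
bol=np.array([(187.1,72.0),(298.4,14.5),(403.7,253.8),(303.1,297.8)])
def hp(p,pts):
    c,s_=np.cos(p[2]),np.sin(p[2]); pts=np.array(pts,float)
    return np.c_[p[0]+c*pts[:,0]-s_*pts[:,1],p[1]+s_*pts[:,0]+c*pts[:,1],pts[:,2]+45]
def r(p): 
    u,v=p[3:]
    return (proj(s,hp(p,[(u,-v,1),(-u,-v,1),(-u,v,1),(u,v,1)]),tp,tr)-bol).ravel()
f=least_squares(r,[563,-127,.44,47,102]); p=f.x
print("holder",p[:2],np.degrees(p[2]),p[3:],f.fun.round(1))
print("corners",proj(s,hp(p,[(55,-110,0),(-55,-110,0),(-55,110,0),(55,110,0)]),tp,tr).round(1).tolist())
print("plate c",proj(s,hp(p,[(0,50,16)]),tp,tr), "rim",hp(p,[(0,50,30)]))
print("hinge/ball",proj(s,hp(p,[(0,-65,22),(-34,-65,83)]),tp,tr).round(1).tolist())
```

```text
0.5775936857500023 [441.99923665 285.87509873] 110.13855040117745
[-0.1 -0.2 -0.7  0.5  0.3 -0.1  0.5 -0.2]
top [[221.8, 269.0], [205.9, 287.9], [229.9, 292.1], [211.8, 280.2]]
side [[301.8, 360.2], [310.7, 385.1], [329.4, 365.1], [313.7, 349.8]]
holder [ 567.79452305 -127.35510767] 25.04869880330025 [ 47.13311565 102.4320114 ] [ 0.  0. -0. -0.  0.  0. -0. -0.]
corners [[173.9, 67.6], [303.6, 0.0], [415.3, 257.4], [298.8, 308.0]]
plate c [[327.54234347 226.64824303]] rim [[546.62510158 -82.057695    75.        ]]
hinge/ball [[260.5, 88.0], [300.0, 52.5]]
```

The fits agree: lug residuals are under 1 px, and the holder fit predicts the plate at (327.5,226.6) against (328,226.3) seen. Grasping now.

Run:
```python
from h import *
from rig import robot, planner, imaging
robot.line_to([442,285.9,34],rot=Q(-90),max_speed=120)
print(robot.current_tcp_pos(),robot.current_contact_force())
robot.close(effort=60); print(robot.current_finger_gap(),robot.current_contact_force())
robot.line_to([442,285.9,160],max_speed=150)
print(robot.current_time_s(),robot.current_contact_force(),robot.current_finger_gap())
robot.goto([546.6,-82.1,160],Q(-55.1))
robot.line_to([546.6,-82.1,134],max_speed=80); robot.wait(0.2)
print(robot.current_time_s(),robot.current_tcp_pos(),Ro.from_quat(robot.current_tcp_rot()).as_euler('zyx',degrees=True),robot.current_contact_force(),robot.current_torque())
snapw(imaging,robot,"w_ins")
for n in ("side","top"):
    cv2.imwrite(f"pics/{n}1.png",imaging.snapshot(n)["frame"])
a=cv2.imread("pics/side1.png"); cv2.imwrite("pics/side1z.png",cv2.convertScaleAbs(crop(a,360,180,140,130,4.5)[0],alpha=1.5))
```

```text
[442.37089095 286.25722336  34.82745873] [ 0.711707   -0.175973   -0.08360359]
0.5481920111006457 [-0.41653496  0.20572782  3.71991016]
7.3083 [ 0.13267818 -0.57088232 -1.13426579] 0.5506015903558835
9.4083 [546.86743911 -82.12238055 134.55536436] [ 5.51004291e+01  5.07804766e-02 -1.79999113e+02] [-0.36179811 -0.1523752  -1.30206711] [ 0.00529608  0.03396784 -0.01046132]
```

View pics/w_ins.png

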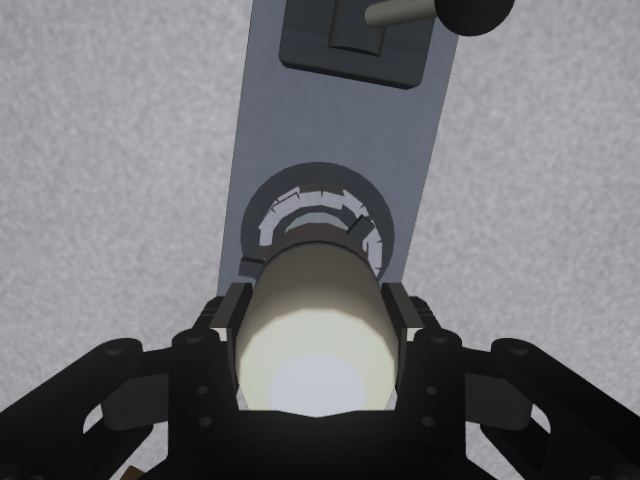

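View pics/side1z.png

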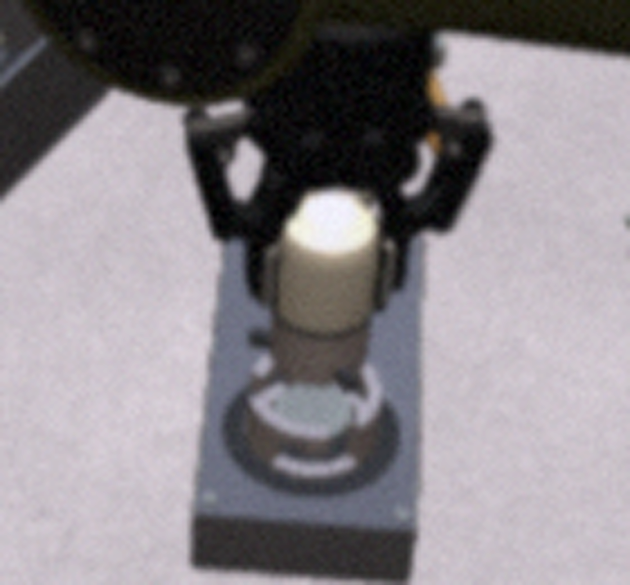

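w_ins shows the lamp held upright above the collar, with lugs at about (250,266) and (360,226) and the rim visible behind. Zooming to measure the lamp against the collar in the same picture.

Run:
```python
from h import *
b=cv2.imread("pics/w_ins.png")
y,o=crop(b,318,228,170,130,4.6)
y=cv2.convertScaleAbs(y,alpha=2)
for v in range(0,170,10):
    cv2.putText(y,str(o[0]+v),(int(v*4.6),10),0,.35,(0,0,255)); cv2.line(y,(int(v*4.6),12),(int(v*4.6),20),(0,0,255))
for v in range(10,130,10):
    cv2.putText(y,str(o[1]+v),(0,int(v*4.6)),0,.35,(0,0,255)); cv2.line(y,(25,int(v*4.6)),(35,int(v*4.6)),(0,0,255))
cv2.imwrite("pics/z_ins.png",y)
s,tp,tr=load("w_ins")
th=np.radians(25.05);H=np.array([567.8,-127.36])
def hp(pts):
    c,s_=np.cos(th),np.sin(th); pts=np.array(pts,float)
    return np.c_[H[0]+c*pts[:,0]-s_*pts[:,1],H[1]+s_*pts[:,0]+c*pts[:,1],pts[:,2]+45]
# overlay prediction
o_=b.copy(); 
def poly(P,col):
    q=proj(s,P,tp,tr)
    q=((q-o)*4.6).astype(int)
    cv2.polylines(y,[q.reshape(-1,1,2)],False,col,1)
an=np.linspace(0,2*np.pi,90)
poly(hp([(33*np.cos(t),50+33*np.sin(t),30) for t in an]),(0,255,0))
poly(hp([(26*np.cos(t),50+26*np.sin(t),30) for t in an]),(0,255,0))
poly(hp([(20*np.cos(t),50+20*np.sin(t),16) for t in an]),(255,255,0))
base=tp[2]-34.83
L=tp[:2]
for k in range(3):
    a=th+k*2.0944
    P=[[L[0]+r*np.cos(a)-w*np.sin(a),L[1]+r*np.sin(a)+w*np.cos(a),base+10] for r,w in ((24,-3.5),(34,-3.5),(34,3.5),(24,3.5))]
    poly(P,(0,0,255)); print(k,proj(s,P,tp,tr).round(1).tolist())
cv2.imwrite("pics/z_ins2.png",y)
```

```text
0 [[263.0, 264.0], [240.0, 260.2], [238.0, 275.3], [260.8, 279.0]]
1 [[327.8, 329.8], [335.2, 348.3], [349.8, 343.6], [342.5, 324.9]]
2 [[359.4, 244.7], [375.2, 227.1], [362.7, 216.7], [346.9, 234.5]]
```

View pics/z_ins.png

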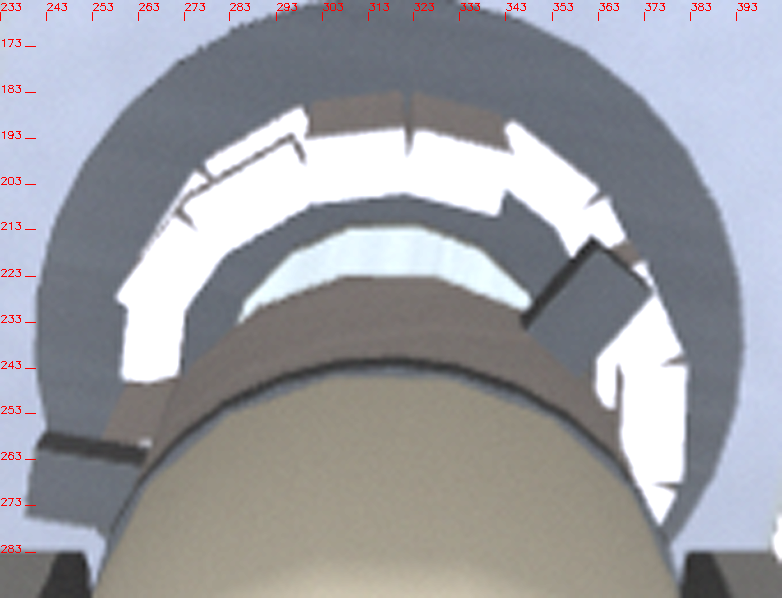

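View pics/z_ins2.png

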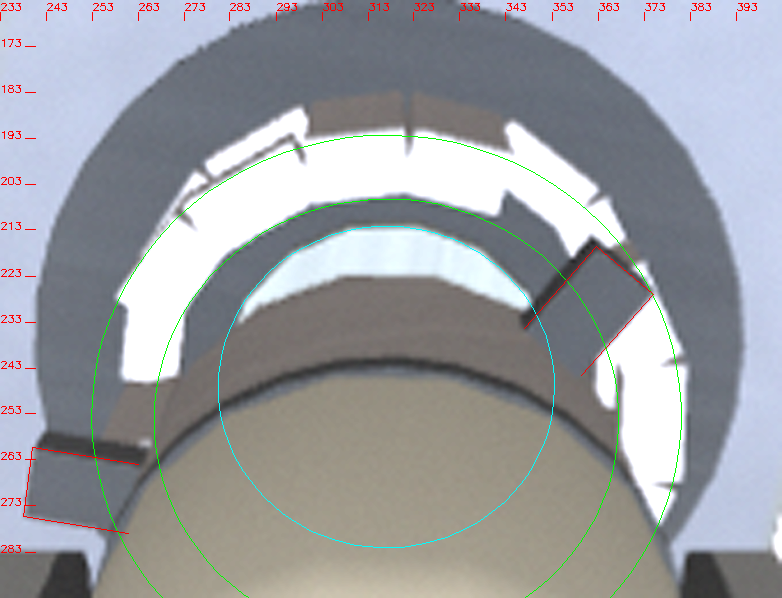

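Predicted outlines match the picture to about 1 px (under 1 mm), so I'm inserting with the force monitored.

Run:
```python
from h import *
from rig import robot, planner, imaging
for z,v in ((112,60),(104,40),(99,30),(95,30),(91,30),(88,30),(85.5,30)):
    robot.line_to([546.6,-82.1,z],max_speed=v)
    f=robot.current_contact_force(); p=robot.current_tcp_pos()
    print(z,p.round(2) if hasattr(p,'round') else p,np.round(f,1),np.round(robot.current_torque(),2))
    if abs(f[2])>25 or np.hypot(f[0],f[1])>12: print("stop");break
print(robot.current_time_s(),robot.current_finger_gap())
snapw(imaging,robot,"w_press")
```

```text
112 [546.43 -82.22 111.62] [-0.4 -0.6 -0.9] [ 0.1  -0.06  0.02]
104 [546.41 -82.11 103.66] [-0.1 -0.5 -0.9] [ 0.03  0.05 -0.02]
99 [546.43 -82.12  98.68] [ 0.2 -0.6 -1.4] [ 0.02 -0.01 -0.  ]
95 [547.02 -82.2   95.65] [ 0.7 -1.   0.8] [-0.05 -0.18  0.06]
91 [547.11 -82.28  92.48] [-2.6  1.3  7.2] [ 0.34  0.71 -0.08]
88 [547.18 -82.3   89.79] [-2.5  0.6  8.4] [0.35 0.91 0.02]
85.5 [547.22 -82.33  87.6 ] [-3.2  0.7  9. ] [0.39 1.14 0.  ]
11.8083 0.5474357660843773
```

View pics/w_press.png

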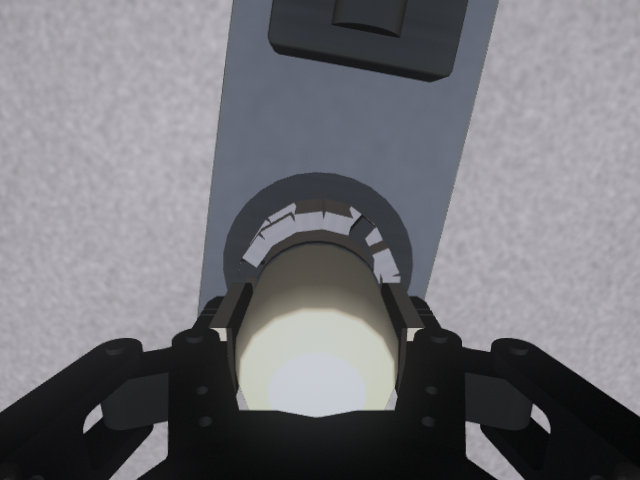

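The lugs have entered: the force is only the spring's and the right-hand lug is visible in its slot at (362,228). Now press further and twist.

Run:
```python
from h import *
from rig import robot, planner, imaging
P=[546.6,-82.1,83.2]
robot.line_to(P,max_speed=30)
def rep(t):
    f=np.round(robot.current_contact_force(),1);m=np.round(robot.current_torque(),2)
    e=-Ro.from_quat(robot.current_tcp_rot()).as_euler('zyx',degrees=True)[0]
    M=Ro.from_quat(robot.current_tcp_rot()).as_matrix(); yaw=np.degrees(np.arctan2(M[1,0],M[0,0]))
    print(t,np.round(robot.current_tcp_pos(),2),"yaw",round(yaw,2),f,m,round(robot.current_time_s(),2)); return m,yaw
rep("press")
for d in (8,16,24,32,40,46,50,53,56):
    robot.line_to(P,rot=Q(-55.1-d),max_speed=100)
    m,yaw=rep(d)
    if abs(m[2])>2.5: print("stop");break
print(robot.current_finger_gap())
snapw(imaging,robot,"w_tw")
```

```text
press [547.25 -82.34  85.54] yaw -55.08 [-2.4  1.3 10.3] [ 0.48  1.39 -0.01] 12.11
8 [547.85 -82.49  86.02] yaw -63.11 [-1.3  0.6 10.4] [ 0.09  0.65 -0.04] 12.4
16 [548.13 -82.56  86.18] yaw -71.11 [-0.9 -0.1  9.8] [ 0.03  0.38 -0.05] 12.69
24 [548.18 -82.61  86.2 ] yaw -79.11 [-0.7 -0.3 10.4] [-0.09  0.31 -0.09] 12.98
32 [548.22 -82.62  86.24] yaw -87.11 [-0.7 -0.4  9.3] [-0.1   0.27 -0.1 ] 13.28
40 [548.23 -82.63  86.26] yaw -95.11 [-0.7 -0.1 10.6] [-0.15  0.24 -0.05] 13.57
46 [548.21 -82.64  86.24] yaw -101.11 [-0.3 -1.3 10.3] [-0.1   0.27 -0.04] 13.82
50 [548.21 -82.64  86.23] yaw -105.1 [-0.1 -0.1 10.8] [-0.12  0.27 -0.03] 14.07
53 [547.49 -82.61  86.06] yaw -108.09 [-3.6  0.9 12.4] [0.15 1.26 0.06] 14.32
56 [546.76 -82.56  86.07] yaw -111.02 [-6.9  0.6 12.8] [0.41 2.51 0.6 ] 14.57
0.5443215708312923
```

View pics/w_tw.png

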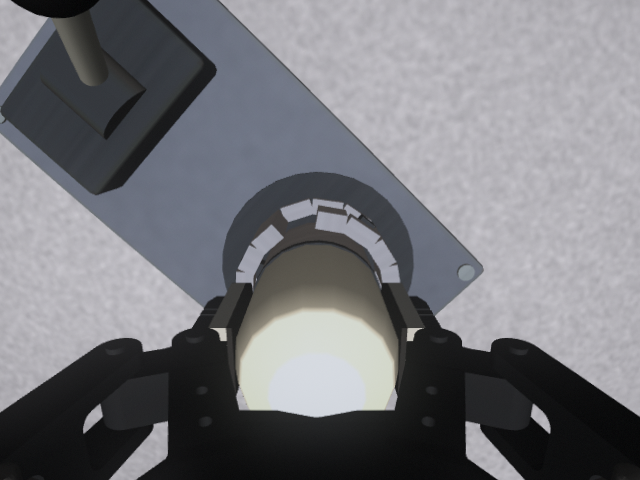

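The wrist torque rises at a 55-56° twist, which is the hard stop. Now I'll ease back to the notch and let the spring lift.

Run:
```python
from h import *
from rig import robot, planner, imaging
def rep(t):
    f=np.round(robot.current_contact_force(),1);m=np.round(robot.current_torque(),2)
    M=Ro.from_quat(robot.current_tcp_rot()).as_matrix(); yaw=np.degrees(np.arctan2(M[1,0],M[0,0]))
    print(t,np.round(robot.current_tcp_pos(),2),"yaw",round(yaw,2),f,m,round(robot.current_time_s(),2)); return f
P=[547,-82.3,83.2]
robot.line_to(P,rot=Q(-55.1-51.5),max_speed=60); rep("back")
for z in (86,88.5,90.5,92,93,94):
    robot.line_to([P[0],P[1],z],max_speed=40); f=rep(z)
    if f[2]<-3: print("held by notch"); break
snapw(imaging,robot,"w_lift")
```

```text
back [547.75 -82.68  85.74] yaw -106.55 [-3.2  0.7  9.9] [0.19 1.2  0.11] 14.88
86 [547.73 -82.68  88.38] yaw -106.58 [-3.1  0.1  8.8] [0.04 0.95 0.04] 15.12
88.5 [547.75 -82.67  90.66] yaw -106.58 [-1.   0.   6.6] [0.01 0.69 0.06] 15.38
90.5 [547.74 -82.66  92.4 ] yaw -106.58 [-1.5  0.1  6.5] [0.   0.55 0.02] 15.62
92 [547.69 -82.62  92.65] yaw -106.6 [ 3.4 -2.8  2.6] [-0.8  -1.07  0.02] 15.88
93 [547.66 -82.6   92.71] yaw -106.61 [ 6.  -2.9 -3. ] [-1.24 -2.09  0.07] 16.12
94 [547.62 -82.57  92.74] yaw -106.62 [ 8.3 -4.7 -7.1] [-1.61 -2.93  0.02] 16.38
held by notch
```

The lift stopped firmly at TCP z = 92.7. That puts the underside 17 mm below the rim, and upward pull is resisted, so the lugs are in their notches. Releasing and checking.

Run:
```python
from h import *
from rig import robot, planner, imaging
robot.line_to([547.3,-82.4,91.5],max_speed=40)
print(robot.current_contact_force().round(1))
robot.open_gripper(); print(robot.current_finger_gap(),robot.current_contact_force().round(1))
robot.line_to([547.3,-82.4,215],max_speed=180)
th=np.radians(25.05);H=np.array([567.8,-127.36])
w=lambda x,y,z:[H[0]+np.cos(th)*x-np.sin(th)*y,H[1]+np.sin(th)*x+np.cos(th)*y,z]
robot.goto(w(-85,0,235),Q(-155)); robot.wait(.2)
snapw(imaging,robot,"w_after")
cv2.imwrite("pics/side2.png",imaging.snapshot("side")["frame"])
print(robot.current_time_s())
```

```text
[ 1.9 -1.7  4. ]
1.0001901919558869 [-0.9 -0.8 -0.6]
18.9833
```

View pics/w_after.png

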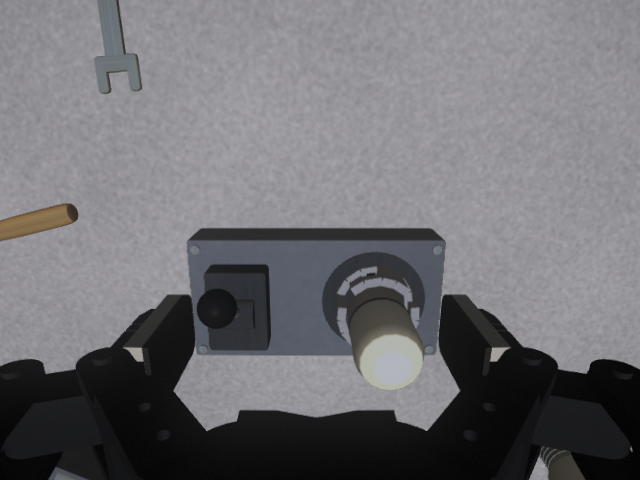

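The lamp stands in the collar, dome at (391,366). The ball is at (216,309), towards the robot (off). Checking the lamp's pose against the locked prediction.

Run:
```python
from h import *
b=cv2.imread("pics/w_after.png"); s,tp,tr=load("w_after")
k=5; y,o=crop(b,382,315,130,120,k); y=cv2.convertScaleAbs(y,alpha=1.6)
th=np.radians(25.05);H=np.array([567.8,-127.36])
def hp(pts):
    c,s_=np.cos(th),np.sin(th); pts=np.array(pts,float)
    return np.c_[H[0]+c*pts[:,0]-s_*pts[:,1],H[1]+s_*pts[:,0]+c*pts[:,1],pts[:,2]]
def poly(P,col):
    q=((proj(s,P,tp,tr)-o)*k).astype(int); cv2.polylines(y,[q.reshape(-1,1,2)],False,col,1)
an=np.linspace(0,2*np.pi,90)
for r,z,c in ((24,58+72,(0,0,255)),(24,58+34,(0,0,255)),(33,75,(0,255,0)),(20,58+89,(255,0,0))): poly(hp([(r*np.cos(t),50+r*np.sin(t),z) for t in an]),c)
for q in range(3):
    a=np.radians(-50+120*q); poly(hp([(r*np.cos(a)-w*np.sin(a),50+r*np.sin(a)+w*np.cos(a),68) for r,w in ((24,-3.5),(34,-3.5),(34,3.5),(24,3.5),(24,-3.5))]),(255,0,255))
cv2.imwrite("pics/z_after.png",y)
a=cv2.imread("pics/side2.png"); cv2.imwrite("pics/side2z.png",cv2.convertScaleAbs(crop(a,360,180,130,110,5)[0],alpha=1.5))
```

View pics/z_after.png

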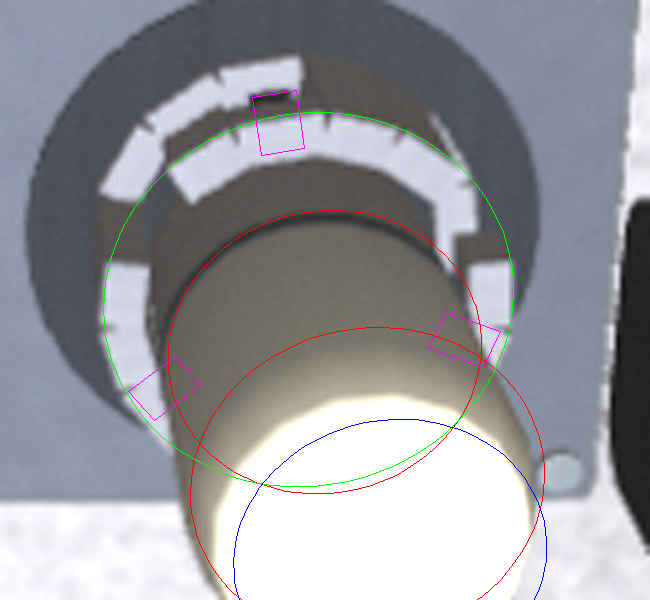

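View pics/side2z.png

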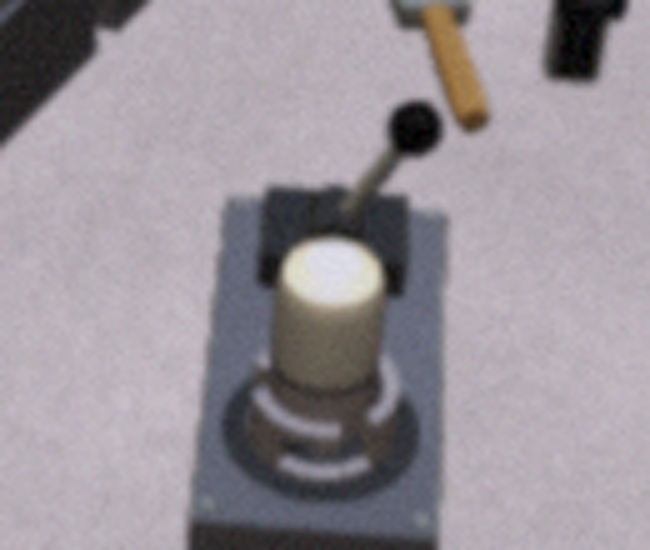

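A dark lug end shows in the gap exactly at the predicted notch0 outline (about (270,97) in the crop), and the lamp outline agrees to about 1 px. The lamp is locked. Next, the switch.

Run:
```python
from h import *
from rig import robot, planner, imaging
th=np.radians(25.05);H=np.array([567.8,-127.36])
w=lambda x,y,z:[H[0]+np.cos(th)*x-np.sin(th)*y,H[1]+np.sin(th)*x+np.cos(th)*y,z]
robot.close(effort=40)
robot.goto(w(-85,-65,200),Q(-155)); 
robot.line_to(w(-85,-65,122),max_speed=120)
print(robot.current_contact_force().round(1),robot.current_tcp_pos().round(1),robot.current_time_s())
ux=np.array([np.cos(th),np.sin(th)])
for x in (-60,-45,-30,-15,-5,2,6,8,10,12,14,16,18):
    robot.line_to(w(x,-65,122),max_speed=60)
    f=robot.current_contact_force(); p=robot.current_tcp_pos()
    lx=(np.array(p[:2])-H)@ux
    print(x,round(lx,1),"push",round(-f[:2]@ux,1),f.round(1))
    if -f[:2]@ux>9: print("stop"); break
print(robot.current_time_s())
cv2.imwrite("pics/side3.png",imaging.snapshot("side")["frame"])
snapw(imaging,robot,"w_sw")
a=cv2.imread("pics/side3.png"); cv2.imwrite("pics/side3z.png",cv2.convertScaleAbs(crop(a,360,180,130,110,5)[0],alpha=1.5))
```

```text
[0.1 0.5 0.8] [ 518.8 -222.3  123.3] 20.95
-60 -59.8 push 0.7 [-0.5 -0.6 -0.7]
-45 -44.6 push 0.3 [-0.5  0.3 -1. ]
-30 -29.5 push 0.5 [-0.2 -0.7  0.7]
-15 -14.6 push -0.1 [ 0.4 -0.7  0.4]
-5 -4.6 push 0.4 [-0.5  0.1 -0.3]
2 2.4 push 0.2 [-0.3  0.3 -0.2]
6 6.2 push 0.3 [-0.1 -0.7 -0.1]
8 8.1 push 0.2 [-0.4  0.4  0.2]
10 9.7 push 2.5 [-2.2 -1.2  0. ]
12 10.0 push 8.5 [-8.2 -2.6  1.7]
14 10.3 push 14.0 [-13.7  -3.8   4.1]
stop
24.55
```

View pics/side3z.png

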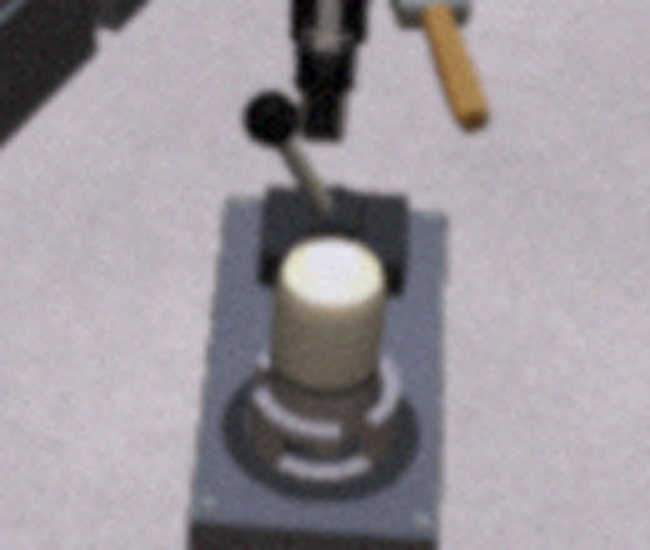

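View pics/w_sw.png

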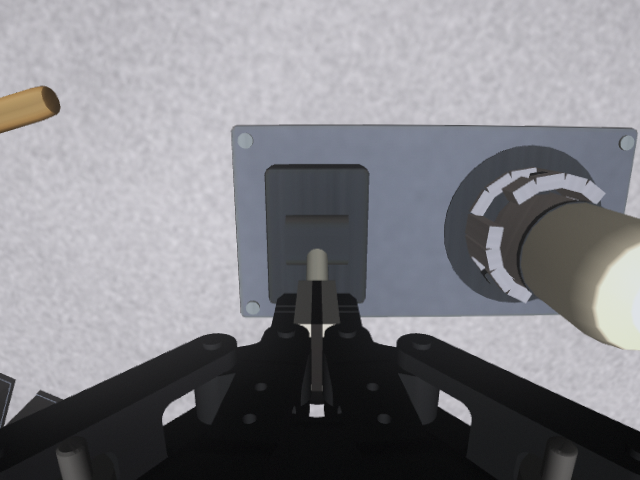

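The lever hit its hard stop (14 N at the predicted position) and the side view shows it leaning to +x. Backing off and checking everything before handing in.

Run:
```python
from h import *
from rig import robot, planner, imaging
th=np.radians(25.05);H=np.array([567.8,-127.36])
w=lambda x,y,z:[H[0]+np.cos(th)*x-np.sin(th)*y,H[1]+np.sin(th)*x+np.cos(th)*y,z]
robot.line_to(w(-40,-65,122),max_speed=100)
robot.line_to(w(-60,-65,230),max_speed=150)
robot.goto(w(-110,0,250),Q(-155)); robot.wait(.3)
snapw(imaging,robot,"w_end")
s=imaging.snapshot("side");t=imaging.snapshot("top")
P=lambda a:w(70*np.sin(-.508+a),-65,67+70*np.cos(-.508+a))
for c in (s,t): print(proj(c,[P(1.0),P(.9),P(0)]).round(1).tolist())
wk=load("w_end"); print(proj(wk[0],[P(1.0),P(.9)],wk[1],wk[2]).round(1).tolist())
cv2.imwrite("pics/side4.png",s["frame"]);cv2.imwrite("pics/top4.png",t["frame"])
cv2.imwrite("pics/side4z.png",cv2.convertScaleAbs(crop(s["frame"],320,230,240,260,2.3)[0],alpha=1.4))
print(robot.current_time_s(),robot.current_contact_force().round(1))
```

```text
[[349.8, 148.3], [352.6, 147.4], [379.0, 150.6]]
[[445.8, 181.7], [447.7, 184.1], [461.8, 212.3]]
[[231.8, 409.6], [230.5, 405.1]]
27.1083 [ 0.2  0.1 -0.3]
```

View pics/w_end.png

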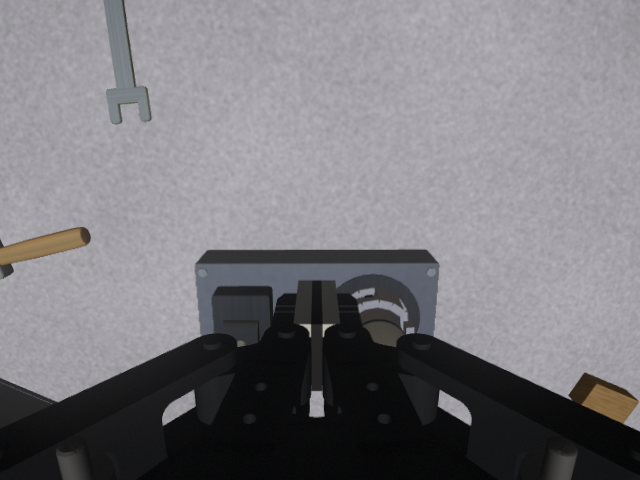

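View pics/side4z.png

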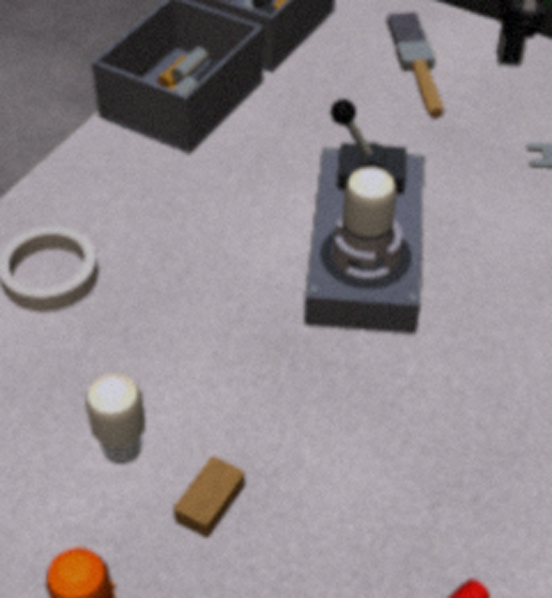

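The side picture shows the ball at (349.1,148.7). The prediction for fully on is (349.8,148.3), and for 0.9 rad (352.6,147.4). The lamp is still locked in the collar, and the threaded lamp and the orange one are untouched. Handing in.

Run:
```python
from rig import robot
print(robot.job_done(), robot.current_time_s())
```

```text
the job is handed in; nothing more can be done
the job is handed in; nothing more can be done
```

The lugged lamp is locked in the collar and the switch is fully on. I handed the job in at about 27 s, with the gripper clear of everything.

- **Lamp:** I pressed it to about 24 mm below the rim and twisted it clockwise to the stop, where the wrist torque rose at about 55–56°. I then eased it back about 4° so the spring could lift it into the notches. The lift stopped firmly with the underside about 17 mm below the rim, and the lamp resisted a further upward pull. A lug end showed at the predicted notch.
- **Switch:** I pushed the lever with the shut fingers until it met its stop at 14 N. In the last side picture the ball was within 1 px of the predicted fully-on position.
- **Other objects:** The lamp with the threaded foot and the orange look-alike were not touched and looked unmoved.

**Checks that disagreed or failed:**
- The lamp's outline was off the locked prediction by about 1–2 px. That could be a tilt of about a degree or just calibration error.
- My first rough position for the holder, from the top camera, was about 5 mm off the wrist-camera one, which I used.
- The last wrist picture had the fingers in front of the switch and most of the lamp, so the final check rests on the side camera alone.

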